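# Shut and lock the amplifier's access panel

### The arm

A 6-joint arm with a two-finger parallel gripper is mounted at the origin on the work surface. World frame = base frame: x ahead of the robot, y to its left, z up, the work surface at z = 0. Lengths are in m, angles in rad, forces in N, time in s.
With the tool pointing down it reaches from about 0.25 to 0.8 m from the base axis. Payload 3.9 kg.
Tool frame: the origin (TCP) lies at the very end of the fingers, on their centre line; the grasp point (between the pads) lies 19 mm behind it; z points along the fingers, y is the direction in which the jaws open and shut (so a half turn about z gives the same grasp; the last joint's range is limited). The gripper opens to 85 mm and grips with 20 to 120 N. Pads are 22 mm wide; open, the fingers measure 114 mm over their backs; the gripper's body (76 mm by 85 mm) begins 54 mm behind the grasp point. The pads swing forward as they close: fully open they stand 13 mm farther back than shut.
Start: joints at [1.204, 0.26, -0.138, 1.173, 0, 1.571], TCP at [0.188, 0.49, 0.231] pointing down, gripper open.
Joint ranges: [-2.78, 2.78], [-0.83, 1.72], [-1.28, 1.37], [-1.9, 2.12], [-1.57, 1.48], [-3.14, 3.14]. Speed limits (rad/s): [2.57, 2.57, 3.14, 3.14, 3.14, 3.14].

### API

Orientations are given as a 3x3 rotation matrix whose columns are the frame's x, y, z axes.
In Python, from rig import robot, vision, job_done, nets gives the robot as it stands.
- The arm moves only by the tool servo_tool, never from a script. Its argument "increments" is a list of rows, each a list of 3 entries, a list of its own where there are three numbers: the shift along the tool's x, y, z in mm, then the turn about the tool's z in rad, then the gripper's target within -1 to 1 (shut at 1, half-way at 0, fully open at -1). In form: [[[tx, ty, tz], turn, grip], ...]. A call has 1 to 5 rows; each row shifts and turns the commanded pose from where the row before left it, along the tool's axes as they then stand; what a row does not reach is not made up. A row lasts 1/10 s, in which the tool goes at most 50 mm and 8.59 degrees, less where a joint would pass 70% of its speed; a pose out of reach is approached as far as the arm can. A call is refused whole if a number of a shift passes 50 or a number of a turn 0.15, either way. A call with a gripper value outside its range is refused whole. The fingers move at their own pace and stop on an object; "squeeze" is the grip in N (left out, the last holds). Time passes only in rows, so rows that do not move let the fingers close. It gives the time, the measured TCP pose, the force and the opening at its end, in the units of the state.
- robot.observe(): the state, without advancing time (a new reading comes with each control period).
- vision.camera(name): name is "side" or "top" or "wrist"; returns the picture (420x560x3 uint8, red, green, blue); there is no depth.
- vision.get_calibration(name): a dict with "fx", "fy", "cx", "cy" (pixels), "eye" and "orientation" of the camera in the world. Camera axes: x right, y down, z forward; pixel columns grow to the right and rows downward; lengths in m; the calibration is good to about 2 mm. A picture is of the moment at which its call begins: read the wrist's pose just before it. get_calibration takes no time and is no camera call; for the wrist camera it gives the pose at the moment of the call.
- job_done(): hands the job in, once; it reports no verdict.
Trained networks look in the newest picture that a camera, given by its name, has taken for a name from the list of things; names that differ only in an ending like _2 or _b are one class to them, and where a whole thing is asked for, a point or a joint stands for the part that bears it (a point fixed in the world has none). Each returns a list of dicts, best first, with "conf" (0 to 1); they miss things now and then, are a little off and sometimes report something else, mostly with a low value. They report only what shows in the picture. A call takes as long as a camera call.
- nets.look_for(camera, thing): "position" ([column, row] in pixels, amid what is visible of it).
- nets.outline_of(camera, thing): "region" (420x560 bool, what is visible of it) and "position" ([column, row] in pixels, amid what is visible of it).
The state is a dict: "time": time; "joint_pos": joint angles; "joint_vel": joint speeds; "tau": joint torques, N m; "ee_pos": TCP position; "ee_rot": TCP orientation; "wrist_force": force on the tool from outside, world axes, zero at the start; "torque": the same for the moment, N m; "finger_gap": finger opening in m.
Only numpy, scipy, OpenCV 4.12 (cv2) and the standard library are available. Lean on these libraries where they do the work, as an engineer would, in place of code of your own. Each camera call takes 0.05 s, during which the arm holds its last target.

### The job

The access panel on top of the amplifier case stands ajar: push it fully shut with the fingertips, then set the fingertips in the slot of its quarter-turn fastener and turn it clockwise (seen from above) until it stops, so that the panel is locked, and withdraw. Only push and turn: never lift the panel further open, and leave the jar, the tape roll and the small module standing where they are.

Things in the scene. Friction and masses are not known exactly. Their poses are not given: they have to be found in the camera images.
- case: Dark metal amplifier case fixed to the bench, 240 (x) x 300 (y) x 100 mm high; origin at the centre of its underside, z up; at yaw 0 its x axis points away from the robot and its socketed front (-x) faces it. A hinged aluminium panel covers its top.
- panel (a joint): Opening angle of the panel, rad: 0 = shut, flat on the case with its top face 106 mm above the bench; starts at 0.4 to 0.7, free (front) edge raised. Hinge line along the case's y axis at x = +95, z = 100 mm (case frame). A stiff hinge holds it where it is left; 1 to 8 N down near the free edge moves it.
- panel_edge (a point): Middle of the free edge, on top of the panel (215 mm from hinge to free edge, 300 wide, 6 thick). A 104 mm square bezel, 18 mm high, stands on the panel, centred 150 mm from the hinge line; the fastener sits in its 74 mm round hole. Either side of the bezel (52 to 150 mm from the middle) the panel is plain and good to push on.
- fastener (a joint): Turn of the fastener, rad, clockwise from above: at 0 the slot runs along the case's y, at 1.57 (hard stop, locked) along its x. Starts at 0 to 0.3; stays where it is left; takes 0.1 to 0.2 Nm. Its cam tongue passes under a strike in the case only when the panel is fully shut; turned with the panel open, it keeps the panel from shutting.
- slot (a point): Centre of the slot's floor, on the fastener's axis; y along the slot. Panel shut: at case x = -55, y = 0, 106 mm above the bench. The fastener is a black disc, 66 mm across, 18 high, flush with the bezel, cut across by a straight slot 24 mm wide, 62 long, 18 deep. A narrower fingertip has play in it: turn past a quarter turn until the fastener is at its stop.
- jar: White plastic jar with grey lid, 56 mm across, 70 mm high, standing beside the case; origin at the centre of its underside. Leave it alone.
- tape: Roll of paper tape lying flat, 70 mm across, 24 mm high, beside the case; origin at the centre of its underside. Leave it alone.
- module: Small grey plug-in module, 60 x 35 x 50 mm with a short steel stud on top, beside the case; origin at the centre of its underside. Leave it alone.

How it is judged:
By the outcome, as a careful person would: the job done as asked, in the order asked, and still so for the second after the job is handed in, with the robot touching nothing.
It also fails if it takes over 48 s, if anything falls off the work surface, if the arm or the gripper's body presses on something with over 40 N, if the wrist force passes 120 N, or if a joint passes its speed limit or range.

## Working session

There is one attempt and no reset: what is moved stays moved. The work goes in short steps, Python scripts to look and compute and a tool call to move; the robot and the scene stay as the last step left them, time stands still between calls to the robot, and variables do not carry over. Pictures are saved under pics/ and viewed, and the job is handed in when it is done.

Besides the shell and the picture viewer there is one more tool, called as name(argument=value, ...) on one line, values as JSON. servo_tool: Moves the arm, as the interface text tells. Its arguments: {"type":"object","properties":{"increments":{"type":"array","items":{"type":"array"}},"squeeze":{"type":"number"}},"required":["increments"]}

```bash
ls; mkdir -p pics; python3 - <<'E'
from rig import robot, vision, job_done, nets
import cv2,numpy as np
s=robot.observe(); print({k:np.round(v,3) for k,v in s.items()})
for c in ["top","side"]:
    im=vision.camera(c); cv2.imwrite(f"pics/{c}1.png",im[:,:,::-1])
    print(c,vision.get_calibration(c))
    for t in ["case","panel","panel_edge","slot","fastener","jar","tape","module"]:
        pass
E
```

```text
pics
{'time': np.float64(0.0), 'joint_pos': array([ 1.204,  0.261, -0.139,  1.173, -0.   ,  1.571]), 'joint_vel': array([-0.001,  0.   , -0.001,  0.   , -0.001,  0.001]), 'tau': array([-2.0000e-03, -4.0568e+01,  2.5392e+01,  1.9000e-02,  0.0000e+00,
       -0.0000e+00]), 'ee_pos': array([0.188, 0.489, 0.23 ]), 'ee_rot': array([[-0.933,  0.359, -0.001],
       [ 0.359,  0.933, -0.002],
       [-0.   , -0.002, -1.   ]]), 'wrist_force': array([ 0.047, -0.219, -0.065]), 'torque': array([0.047, 0.007, 0.008]), 'finger_gap': np.float64(0.085)}
top {'fx': 406.8892871764254, 'fy': 406.8892871764254, 'cx': 283.498398140999, 'cy': 208.27403307009922, 'eye': array([0.49450254, 0.04765605, 1.03637354]), 'orientation': array([[-3.97558183e-03, -9.94012670e-01,  1.09192523e-01],
       [-9.99991851e-01,  3.87514124e-03, -1.13203666e-03],
       [ 7.02122337e-04, -1.09196134e-01, -9.94019975e-01]])}
side {'fx': 391.0384130781744, 'fy': 391.0384130781744, 'cx': 282.2699887644342, 'cy': 208.26072051940963, 'eye': array([1.08421041, 0.53153798, 0.7482694 ]), 'orientation': array([[-0.68385787,  0.50678571, -0.52488728],
       [ 0.72940852,  0.45774412, -0.50836358],
       [-0.01736734, -0.73050569, -0.68268573]])}
```

View pics/top1.png

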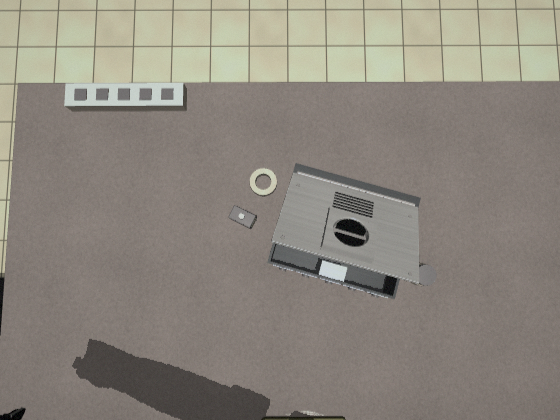

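View pics/side1.png

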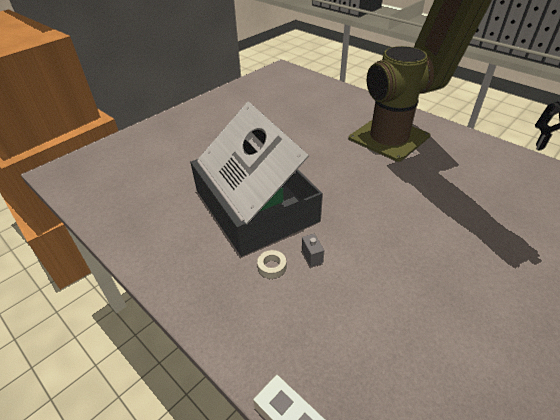

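The top view shows the case centred near (345,235) and rotated, with the fastener at (351,233). The tape is at (263,182), the module at (243,216), and the jar is half hidden at (425,272). I'll zoom in to fit the pose.

```bash
python3 - <<'E'
import cv2
a=cv2.imread("pics/top1.png")[150:310,225:440]; cv2.imwrite("pics/top1z.png",cv2.resize(a,None,fx=3.7,fy=3.7,interpolation=cv2.INTER_CUBIC))
a=cv2.imread("pics/side1.png")[95:275,180:340]; cv2.imwrite("pics/side1z.png",cv2.resize(a,None,fx=3.3,fy=3.3,interpolation=cv2.INTER_CUBIC))
E
```

```text
(no output)
```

View pics/top1z.png

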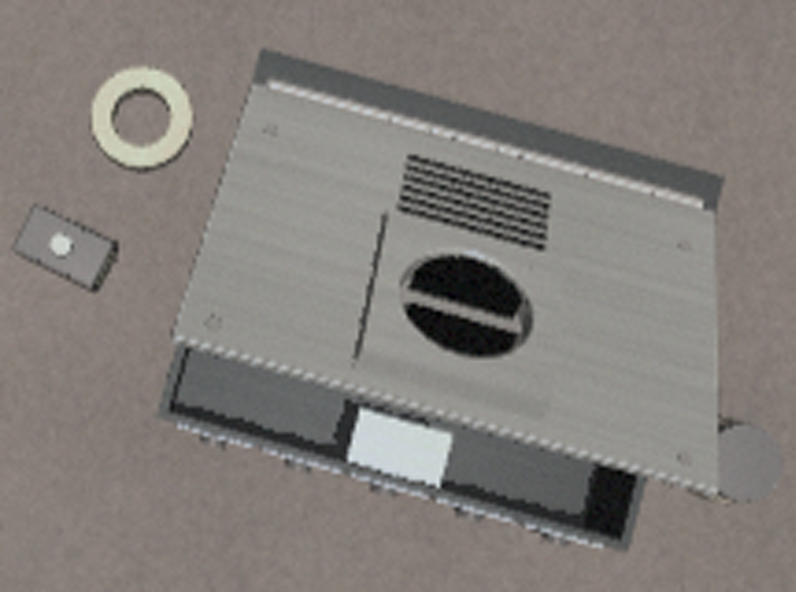

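View pics/side1z.png

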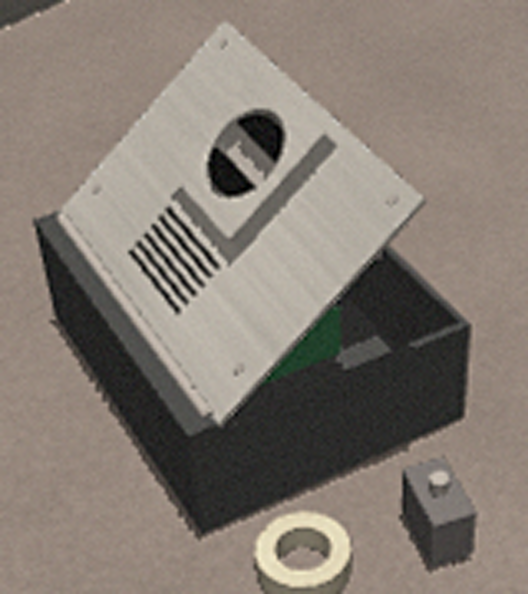

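```bash
cat > h.py <<'E'
import numpy as np
from scipy.optimize import least_squares
def proj(c,P):
    p=(np.asarray(P)-c["eye"])@c["orientation"]
    return np.stack([c["fx"]*p[:,0]/p[:,2]+c["cx"],c["fy"]*p[:,1]/p[:,2]+c["cy"]],1)
def w(par,Q,a=0):  # case pts (m), panel pts rotated a
    x,y,t=par; R=np.array([[np.cos(t),-np.sin(t),0],[np.sin(t),np.cos(t),0],[0,0,1]])
    return np.asarray(Q)@R.T+[x,y,0]
def pan(d,y,h,a): # d from hinge toward free edge, h above panel underside
    return [.095-d*np.cos(a)+h*np.sin(a)*1, y, .1+d*np.sin(a)+h*np.cos(a)]
def backproj(c,uv,z):
    d=c["orientation"]@np.array([(uv[0]-c["cx"])/c["fx"],(uv[1]-c["cy"])/c["fy"],1.]); return c["eye"]+d*(z-c["eye"][2])/d[2]
E
python3 - <<'E'
from h import *
from rig import vision
T=vision.get_calibration("top");S=vision.get_calibration("side")
tz=lambda u,v:(u/3.7+225-.36,v/3.7+150-.36)
sz=lambda u,v:(u/3.3+180-.35,v/3.3+95-.35)
ob=[(T,'c',(.12,.15,.1),tz(262,50)),(T,'c',(.12,-.15,.1),tz(722,178)),(T,'c',(-.12,-.15,.1),tz(630,550)),(T,'c',(-.12,.15,.1),tz(160,415)),
(T,'p',(.215,.15,.006),tz(175,338)),(T,'p',(.215,-.15,.006),tz(716,490)),(T,'p',(.15,0,.024),tz(466,305)),
(S,'c',(.12,.15,0),sz(200,533)),(S,'c',(.12,.15,.1),sz(195,433)),(S,'c',(.12,-.15,.1),sz(35,218)),(S,'c',(-.12,.15,.1),sz(468,325)),(S,'c',(-.12,.15,0),sz(463,415)),
(S,'p',(.215,.15,.006),sz(425,200)),(S,'p',(.215,-.15,.006),sz(225,22)),(S,'p',(.15,0,.024),sz(247,152))]
def f(p):
    r=[]
    for c,k,P,uv in ob:
        Q=P if k=='c' else pan(*P,p[3])
        r.append(proj(c,w(p[:3],[Q]))[0]-uv)
    return np.ravel(r)
s=least_squares(f,[.45,-.1,-.2,.5],loss='soft_l1')
print(s.x,np.round(s.fun.reshape(-1,2),1))
p=s.x; np.save("pose.npy",p)
print("edge",w(p[:3],[pan(.215,0,.006,p[3]),pan(.2,.1,.006,p[3]),pan(.2,-.1,.006,p[3])]))
print("slot shut",w(p[:3],[[-.055,0,.106]]))
# slot dir
for uv in [tz(403,296),tz(522,325)]:
    c=T
    pass
for nm,uv,z in [("tape",tz(141,118),.024),("module",tz(60,244),.055),("jar",tz(748,463),.07)]: print(nm,backproj(T,uv,z))
E
```

```text
[ 0.54821492 -0.09370029 -0.28127624  0.63347758] [[ 0.4 -0.6]
 [ 0.5 -0.5]
 [ 0.   0.2]
 [-0.4  0. ]
 [-0.7  0. ]
 [ 1.   1.2]
 [ 0.4 -0.4]
 [ 0.5  0. ]
 [-1.8  2.3]
 [-0.3  1.7]
 [ 0.9 -0.8]
 [ 0.5 -0.1]
 [ 0.5 -0.4]
 [ 0.6 -0.4]
 [-0.4  0.2]]
edge [[ 0.4764191  -0.07295585  0.23210534]
 [ 0.5157918   0.01975849  0.22322608]
 [ 0.46027541 -0.17238191  0.22322608]]
slot shut [[ 0.49537631 -0.07843329  0.106     ]]
tape [0.67374144 0.0985479  0.024     ]
module [0.58489664 0.14986412 0.055     ]
jar [ 0.44228066 -0.28925881  0.07      ]
```

```bash
cat >> h.py <<'E'
def to(target,yaw,obs=None):
    from rig import robot
    s=obs or robot.observe(); R=s["ee_rot"]
    d=R.T@(np.asarray(target)-s["ee_pos"])*1000
    y=np.arctan2(R[1,1],R[0,1]); print("t",round(float(s["time"]),2),"pos",np.round(s["ee_pos"],4),"tool shift mm",np.round(d,1),"turn",round(y-yaw,3),"F",np.round(s["wrist_force"],1),"gap",round(float(s["finger_gap"]),4),"j6",round(s["joint_pos"][5],2),"tilt",np.round(R[:2,2],3))
E
python3 - <<'E'
from h import *
p=np.load("pose.npy")
t=w(p[:3],[pan(.18,.1,.006,p[3])])[0]; print(t)
to([t[0],t[1],.27],np.pi/2+p[2])
E
```

```text
[0.53127782 0.01528401 0.21138705]
t 0.1 pos [0.1881 0.4895 0.2305] tool shift mm [-490.5 -319.7  -38.9] turn -0.086 F [-0.8 -0.4 -1. ] gap 0.0856 j6 1.57 tilt [-0.001 -0.002]
```

servo_tool(increments=[[[0,0,-40],0,1],[[-35,-23,0],0,1],[[-35,-23,0],0,1],[[-35,-23,0],0,1],[[-35,-23,0],0,1]], squeeze=20)

```text
time: 0.6
ee_pos: [0.2864, 0.3525, 0.271]
ee_rot: [[-0.934, 0.358, -0.0], [0.358, 0.934, -0.001], [0.0, -0.001, -1.0]]
wrist_force: [-0.1, 0.6, 0.1]
finger_gap: 0.0124
```

servo_tool(increments=[[[-35,-23,0],0,1],[[-35,-23,0],0,1],[[-35,-23,0],0,1],[[-35,-23,0],0,1],[[-35,-23,0],0,1]])

```text
time: 1.1
ee_pos: [0.4085, 0.1822, 0.271]
ee_rot: [[-0.934, 0.359, -0.0], [0.359, 0.934, -0.0], [0.0, -0.0, -1.0]]
wrist_force: [0.9, 0.4, -0.6]
finger_gap: -0.0003
```

```bash
python3 - <<'E'
from h import *
p=np.load("pose.npy")
t=w(p[:3],[pan(.18,.1,.006,p[3])])[0]; print(t)
to([t[0],t[1],.27],np.pi/2+p[2])
E
```

```text
[0.53127782 0.01528401 0.21138705]
t 1.1 pos [0.4085 0.1822 0.271 ] tool shift mm [-174.5 -111.8    1. ] turn -0.085 F [ 0.9  0.4 -0.6] gap -0.0003 j6 0.79 tilt [-0. -0.]
```

servo_tool(increments=[[[-35,-22,0],0,1],[[-35,-22,0],0,1],[[-35,-22,0],0,1],[[-35,-23,0],0,1],[[-34,-23,0],-0.085,1]])

```text
time: 1.6
ee_pos: [0.5309, 0.0153, 0.2709]
ee_rot: [[-0.961, 0.276, -0.001], [0.276, 0.961, 0.0], [0.001, -0.0, -1.0]]
wrist_force: [0.1, 0.3, 0.9]
finger_gap: 0.0
```

servo_tool(increments=[[[0,0,15],0,1],[[0,0,15],0,1],[[0,0,10],0,1],[[0,0,8],0,1]])

```text
time: 2.0
ee_pos: [0.5298, 0.0169, 0.2223]
ee_rot: [[-0.961, 0.278, -0.001], [0.278, 0.961, -0.0], [0.001, -0.001, -1.0]]
wrist_force: [-1.1, 0.0, 2.2]
finger_gap: -0.0003
```

```bash
python3 - <<'E'
from h import *
p=np.load("pose.npy")
for a in [.633,.5,.4,.3,.2,.1,0]:
  print(a,np.round(pan(.18,.1,.006,a),4))
t=w(p[:3],[pan(.18,.1,.006,0)])[0]; print(t)
to(t,np.pi/2+p[2])
E
```

```text
0.633 [-0.0466  0.1     0.2113]
0.5 [-0.0601  0.1     0.1916]
0.4 [-0.0685  0.1     0.1756]
0.3 [-0.0752  0.1     0.1589]
0.2 [-0.0802  0.1     0.1416]
0.1 [-0.0835  0.1     0.1239]
0 [-0.085  0.1    0.106]
[0.49431345 0.02596437 0.106     ]
t 2.0 pos [0.5298 0.0169 0.2223] tool shift mm [ 36.4  -1.1 116.3] turn -0.0 F [-1.1  0.   2.2] gap -0.0003 j6 0.31 tilt [-0.001 -0.   ]
```

servo_tool(increments=[[[3,0,7],0,1],[[5,0,8],0,1],[[5,0,8],0,1],[[4,0,8],0,1],[[4,0,8],0,1]])

```text
time: 2.5
ee_pos: [0.5095, 0.0232, 0.1838]
ee_rot: [[-0.961, 0.278, -0.0], [0.278, 0.961, 0.0], [0.0, 0.0, -1.0]]
wrist_force: [0.4, 0.1, 0.9]
finger_gap: -0.0003
```

servo_tool(increments=[[[4,0,9],0,1],[[3,0,9],0,1],[[3,0,9],0,1],[[2,0,9],0,1],[[2,0,9],0,1]])

```text
time: 3.0
ee_pos: [0.4964, 0.0266, 0.1384]
ee_rot: [[-0.961, 0.278, -0.0], [0.278, 0.961, -0.0], [0.0, -0.0, -1.0]]
wrist_force: [-1.0, 1.3, 0.8]
finger_gap: -0.0002
```

```bash
python3 - <<'E'
from h import *
import cv2
from rig import vision
p=np.load("pose.npy")
t=w(p[:3],[pan(.18,.1,.006,0)])[0]
to(t,np.pi/2+p[2])
cv2.imwrite("pics/side2.png",vision.camera("side")[:,:,::-1])
E
```

```text
t 3.0 pos [0.4964 0.0266 0.1384] tool shift mm [ 1.8 -1.2 32.4] turn -0.001 F [-1.   1.3  0.8] gap -0.0002 j6 0.34 tilt [-0. -0.]
```

View pics/side2.png

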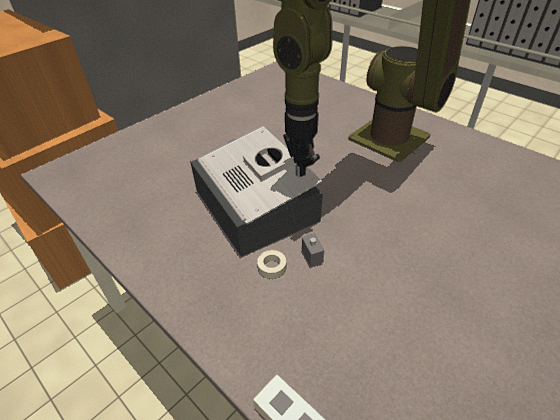

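The side view shows the panel nearly down, with the fingertips over it around (303,175). I'll keep pressing until the force rises.

servo_tool(increments=[[[0,0,7],0,1],[[0,0,7],0,1],[[0,0,7],0,1],[[0,0,4],0,1]])

```text
time: 3.45
ee_pos: [0.4966, 0.0266, 0.1136]
ee_rot: [[-0.961, 0.278, -0.0], [0.278, 0.961, 0.0], [0.0, -0.0, -1.0]]
wrist_force: [0.2, 0.1, 1.3]
finger_gap: 0.0002
```

servo_tool(increments=[[[0,0,2],0,1],[[0,0,2],0,1],[[0,0,1],0,1]])

```text
time: 3.75
ee_pos: [0.4968, 0.0266, 0.1093]
ee_rot: [[-0.961, 0.278, 0.0], [0.278, 0.961, -0.0], [-0.0, 0.0, -1.0]]
wrist_force: [-0.3, -0.5, 1.0]
finger_gap: -0.0003
```

servo_tool(increments=[[[0,0,1],0,1],[[0,0,1],0,1],[[0,0,1],0,1],[[0,0,0],0,1]])

```text
time: 4.15
ee_pos: [0.4968, 0.0266, 0.1063]
ee_rot: [[-0.961, 0.278, 0.0], [0.278, 0.961, -0.0], [-0.0, 0.0, -1.0]]
wrist_force: [-0.8, -0.0, 0.0]
finger_gap: 0.0004
```

servo_tool(increments=[[[0,0,1],0,1],[[0,0,1],0,1],[[0,0,0],0,1]])

```text
time: 4.45
ee_pos: [0.4969, 0.0267, 0.1059]
ee_rot: [[-0.961, 0.278, 0.001], [0.278, 0.961, 0.0], [-0.001, 0.0, -1.0]]
wrist_force: [-3.3, 0.4, 13.2]
finger_gap: 0.0003
```

servo_tool(increments=[[[0,0,1],0,1],[[0,0,0],0,1]])

```text
time: 4.65
ee_pos: [0.4969, 0.0267, 0.1059]
ee_rot: [[-0.961, 0.278, 0.002], [0.278, 0.961, 0.0], [-0.002, 0.001, -1.0]]
wrist_force: [-6.5, -0.3, 20.1]
finger_gap: -0.0003
```

servo_tool(increments=[[[0,0,-10],0,1],[[0,0,-30],0,1],[[0,0,-30],0,1],[[0,0,-30],0,1]])

```text
time: 5.05
ee_pos: [0.4966, 0.0266, 0.2044]
ee_rot: [[-0.961, 0.278, -0.0], [0.278, 0.961, -0.0], [0.0, -0.0, -1.0]]
wrist_force: [0.6, 0.1, -0.0]
finger_gap: 0.0001
```

servo_tool(increments=[[[40,30,0],0,0.5],[[45,30,0],0,0.5],[[45,30,0],0,0.5],[[45,30,0],0,0.5]])

```text
time: 5.45
ee_pos: [0.3689, 0.1823, 0.2036]
ee_rot: [[-0.96, 0.279, 0.001], [0.279, 0.96, 0.001], [-0.001, 0.001, -1.0]]
wrist_force: [0.5, 0.3, 0.2]
finger_gap: 0.0215
```

```bash
python3 - <<'E'
from h import *
import cv2
from rig import vision,robot,nets
p=np.load("pose.npy")
to(w(p[:3],[[-.055,0,.18]])[0],np.pi/2+p[2])
for c in ["top","side"]:
    im=vision.camera(c); cv2.imwrite(f"pics/{c}3.png",im[:,:,::-1])
    uv=proj(vision.get_calibration(c),w(p[:3],[[-.055,0,.106],[-.055,0,.124],[-.12,.15,.106],[-.12,-.15,.106]])); print(c,uv)
a=cv2.imread("pics/top3.png")[150:310,225:440]; a=cv2.resize(a,None,fx=3.7,fy=3.7,interpolation=cv2.INTER_CUBIC); cv2.imwrite("pics/top3z.png",a)
a=cv2.imread("pics/side3.png")[95:275,180:340]; cv2.imwrite("pics/side3z.png",cv2.resize(a,None,fx=3.3,fy=3.3,interpolation=cv2.INTER_CUBIC))
E
```

```text
t 5.45 pos [0.3689 0.1823 0.2036] tool shift mm [-194.2 -215.1   23.5] turn -0.002 F [0.5 0.3 0.2] gap 0.0215 j6 0.74 tilt [0.001 0.001]
top [[338.67042514 252.36360521]
 [339.76428381 252.35160419]
 [267.34244264 261.88019425]
 [395.66223356 298.75394286]]
side [[270.77690752 168.16624463]
 [270.52486071 162.77612581]
 [322.48628818 190.50946122]
 [265.03143215 135.49630134]]
```

View pics/top3z.png

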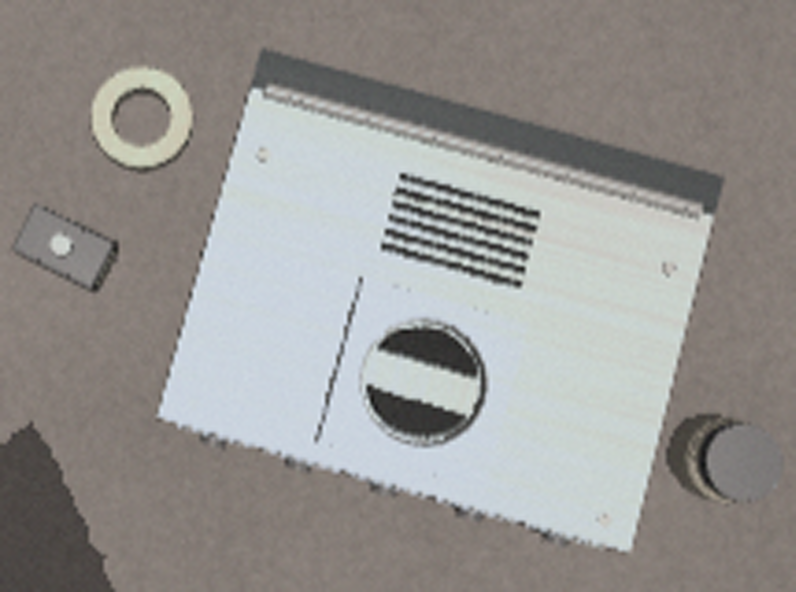

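View pics/side3z.png

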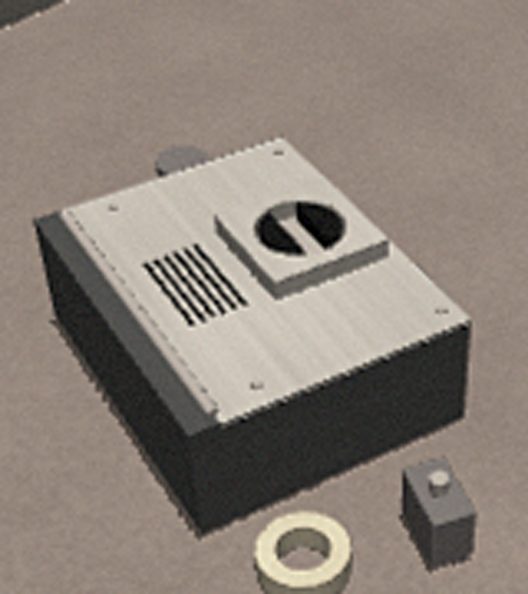

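The panel is shut: its free edge lies flush and the pixels match the a=0 prediction. The slot's centre in the zoom is near (423,382), running roughly along case y. Next I'll go above it and measure with the wrist camera.

servo_tool(increments=[[[-30,-36,0],0,0.5],[[-33,-36,0],0,0.5],[[-33,-36,0],0,0.5],[[-33,-36,0],0,0.5],[[-33,-36,0],0,0.5]])

```text
time: 6.05
ee_pos: [0.4765, -0.0394, 0.2036]
ee_rot: [[-0.96, 0.279, 0.001], [0.279, 0.96, -0.0], [-0.001, 0.0, -1.0]]
wrist_force: [1.1, 1.1, -0.4]
finger_gap: 0.021
```

servo_tool(increments=[[[-32,-35,0],0,0.5],[[0,0,0],0,0.5]])

```text
time: 6.25
ee_pos: [0.4997, -0.0851, 0.2033]
ee_rot: [[-0.958, 0.285, 0.003], [0.285, 0.958, -0.003], [-0.004, -0.002, -1.0]]
wrist_force: [-0.4, 1.7, 0.0]
finger_gap: 0.0216
```

```bash
python3 - <<'E'
from h import *
import cv2
from rig import vision,robot,nets
p=np.load("pose.npy")
to(w(p[:3],[[-.055,0,.18]])[0],np.pi/2+p[2])
C=vision.get_calibration("wrist"); print(C)
im=vision.camera("wrist"); cv2.imwrite(f"pics/wrist4.png",im[:,:,::-1])
print(proj(C,w(p[:3],[[-.055,0,.124]])))
im=cv2.imread("pics/top3.png")
E
```

```text
t 6.25 pos [ 0.4997 -0.0851  0.2033] tool shift mm [ 6.1  5.2 23.2] turn -0.008 F [-0.4  1.7  0. ] gap 0.0216 j6 0.12 tilt [ 0.003 -0.003]
{'fx': 334.2918840343022, 'fy': 334.2918840343022, 'cx': 278.37655565356414, 'cy': 214.26034024624403, 'eye': array([ 0.42835605, -0.06403518,  0.34562607]), 'orientation': array([[ 2.84944180e-01,  9.16151419e-01,  2.81910253e-01],
       [ 9.58544003e-01, -2.72202114e-01, -8.42579585e-02],
       [-4.56481494e-04,  2.94232197e-01, -9.55733857e-01]])}
[[286.15573985 214.41943107]]
```

View pics/wrist4.png

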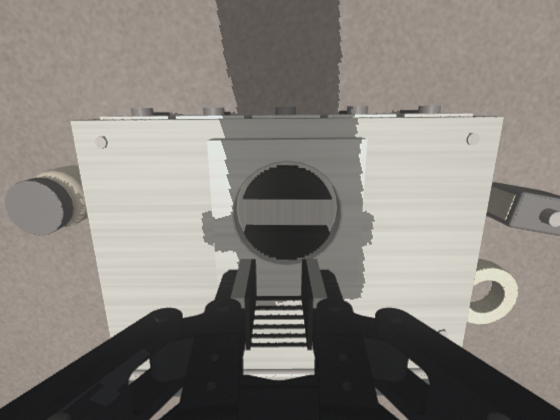

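servo_tool(increments=[[[0,0,0],0,0.5],[[0,0,0],0,0.5]])

```text
time: 6.5
ee_pos: [0.4957, -0.0785, 0.2032]
ee_rot: [[-0.961, 0.277, -0.001], [0.277, 0.961, 0.0], [0.001, 0.0, -1.0]]
wrist_force: [0.2, 0.5, 0.3]
finger_gap: 0.0213
```

```bash
cat > disc.py <<'E'
from h import *
import cv2
def meas(im,C,guess,r,thr,tag):
    # black disc halves: hull -> ellipse -> centre at z=.124; slot line between halves
    g=im.max(2); H,W=g.shape; yy,xx=np.mgrid[:H,:W]
    m=((g<thr)&((xx-guess[0])**2+(yy-guess[1])**2<r*r)).astype(np.uint8)
    n,l,st,ce=cv2.connectedComponentsWithStats(m)
    k=np.argsort(-st[1:,4])[:2]+1
    print(tag,"areas",st[k,4],ce[k])
    # back-project pixels of both halves to z=.124
    P=[]
    for i in k:
        v,u=np.nonzero(l==i); d=np.stack([(u-C["cx"])/C["fx"],(v-C["cy"])/C["fy"],np.ones(len(u))],1)@C["orientation"].T
        P.append((C["eye"]+d*((.124-C["eye"][2])/d[:,2])[:,None])[:,:2])
    c=[q.mean(0) for q in P]; n=c[0]-c[1]; ang=np.arctan2(n[1],n[0])
    print(" centroid-mid",np.mean(c,0)," slot yaw(90 from centroids)",(ang+np.pi/2)%np.pi)
    h=np.vstack([cv2.convexHull(np.float32(q*1000))[:,0] for q in P])
    (cx,cy),rad=cv2.minEnclosingCircle(np.float32(h)); print(" circle",cx,cy,rad)
E
python3 - <<'E'
from disc import *
from rig import vision,robot
p=np.load("pose.npy")
t=w(p[:3],[[-.055,0,.124]])[0]; print(t,np.pi/2+p[2])
to(t,np.pi/2+p[2])
C=vision.get_calibration("wrist")
im=vision.camera("wrist"); cv2.imwrite("pics/wrist5.png",im[:,:,::-1])
g=proj(C,[t])[0]; print(im[int(g[1])-25:int(g[1])+40:4,int(g[0])].max(1))
meas(im,C,g,55,60,"w")
T=vision.get_calibration("top"); im=cv2.imread("pics/top3.png")
meas(im,T,proj(T,[t])[0],18,110,"t")
S=vision.get_calibration("side"); im=cv2.imread("pics/side3.png")
meas(im,S,proj(S,[t])[0],16,90,"s")
to(t,np.pi/2+p[2])
E
```

```text
[ 0.49537631 -0.07843329  0.124     ] 1.2895200886699159
t 6.5 pos [ 0.4957 -0.0785  0.2032] tool shift mm [ 0.2 -0.  79.2] turn 0.0 F [0.2 0.5 0.3] gap 0.0213 j6 0.12 tilt [-0.001  0.   ]
[ 42  41  39 118 117 118 117 116 117  42  35  38  38  38  37  36  36]
w areas [2401 2166] [[278.93169513 248.04289879]
 [279.58079409 193.00046168]]
 centroid-mid [ 0.49450836 -0.07765889]  slot yaw(90 from centroids) 1.279582799200255
 circle 498.773193359375 -79.40413665771484 38.49850845336914
t areas [438] [[340.00913242 252.98630137]]Traceback (most recent call last):
  File "<stdin>", line 11, in <module>
  File "disc.py", line 15, in meas
    c=[q.mean(0) for q in P]; n=c[0]-c[1]; ang=np.arctan2(n[1],n[0])
                                     ~^^^
IndexError: list index out of range
```

```bash
python3 - <<'E'
import cv2
a=cv2.imread("pics/wrist5.png")[140:300,190:370]; cv2.imwrite("pics/wrist5z.png",cv2.resize(a,None,fx=3.5,fy=3.5,interpolation=cv2.INTER_CUBIC))
a=cv2.imread("pics/top3.png")[230:275,315:365]; cv2.imwrite("pics/top3zz.png",cv2.resize(a,None,fx=12,fy=12,interpolation=cv2.INTER_CUBIC))
E
```

```text
(no output)
```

View pics/wrist5z.png

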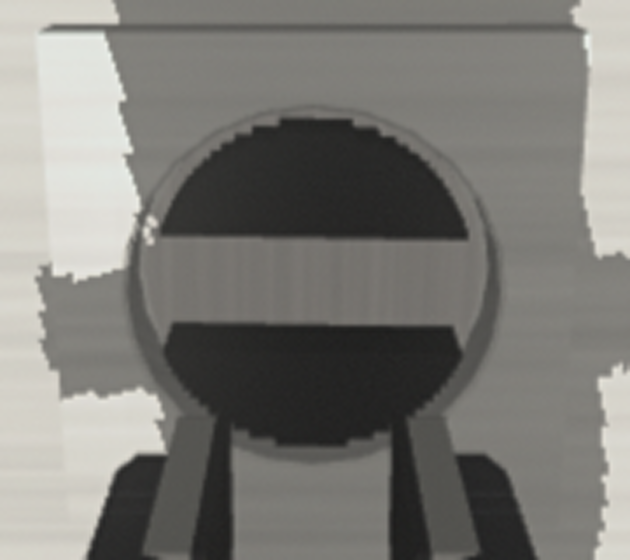

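View pics/top3zz.png

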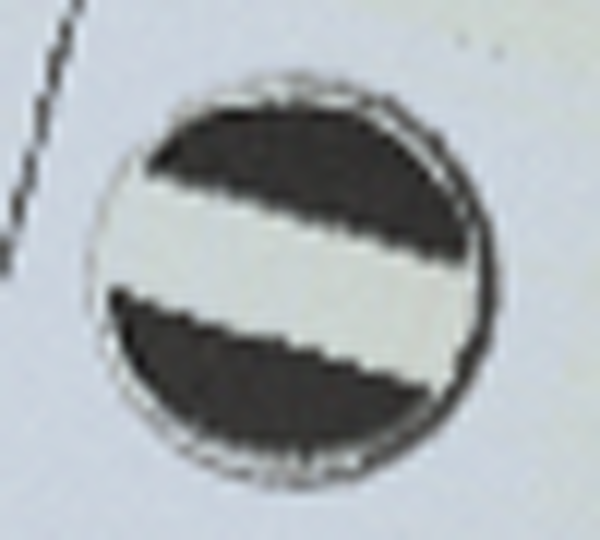

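```bash
python3 - <<'E'
from h import *
from rig import vision,robot
p=np.load("pose.npy")
C=vision.get_calibration("wrist");T=vision.get_calibration("top")
z=lambda u,v:(190+u/3.5-.36,140+v/3.5-.36)
tz=lambda u,v:(315+u/12-.46,230+v/12-.46)
def case(P): 
    t=p[2]; d=P[:2]-p[:2]; return np.round(1000*np.array([np.cos(t)*d[0]+np.sin(t)*d[1],-np.sin(t)*d[0]+np.cos(t)*d[1]]),1)
for n,uv,h in [("nearL",(160,237),.124),("nearR",(468,240),.124),("farL",(170,322),.106),("farR",(455,326),.106),("top",(313,118),.124),("bottom",(313,445),.124)]:
    print(n,case(backproj(C,z(*uv),h)))
for n,uv,h in [("farL",(150,175),.124),("farR",(468,262),.124),("nearL",(110,290),.124),("nearR",(430,388),.124),("nearL",(110,290),.106),("nearR",(430,388),.106),("top",(330,104),.124),("bot",(260,452),.124),]:
    print("T",n,case(backproj(T,tz(*uv),h)))
print("tcp",case(robot.observe()["ee_pos"]))
E
```

```text
nearL [-66.1 -29.5]
nearR [-65.5  31.2]
farL [-41.8 -30.4]
farR [-40.9  31.7]
top [-89.7   0.6]
bottom [-21.1   0.7]
T farL [-45.1  32.1]
T farR [-44.5 -29. ]
T nearL [-67.7  33.6]
T nearR [-68.9 -28.2]
T nearL [-67.2  31.9]
T nearR [-68.4 -31.1]
T top [-23.2   3.3]
T bot [-88.8  -0.9]
tcp [-54.7   0.3]
```

servo_tool(increments=[[[0,0,25],0,0.5],[[0,0,25],0,0.5],[[0,0,14],0,0.5],[[0,0,5],0,0.5],[[0,0,0],0,0.5]])

```text
time: 7.05
ee_pos: [0.4957, -0.0783, 0.134]
ee_rot: [[-0.961, 0.277, -0.001], [0.277, 0.961, 0.0], [0.001, -0.0, -1.0]]
wrist_force: [-0.0, -0.2, 0.7]
finger_gap: 0.0214
```

```bash
python3 - <<'E'
from h import *
import cv2
from rig import vision,robot,nets
p=np.load("pose.npy")
to(w(p[:3],[[-.055,0,.124]])[0],np.pi/2+p[2])
for c in ["wrist","side"]:
    im=vision.camera(c); cv2.imwrite(f"pics/{c}6.png",im[:,:,::-1])
to(w(p[:3],[[-.055,0,.124]])[0],np.pi/2+p[2])
a=cv2.imread("pics/wrist6.png")[140:300,190:370]; cv2.imwrite("pics/wrist6z.png",cv2.resize(a,None,fx=3.5,fy=3.5,interpolation=cv2.INTER_CUBIC))
E
```

```text
t 7.05 pos [ 0.4957 -0.0783  0.134 ] tool shift mm [ 0.3 -0.2 10. ] turn 0.001 F [-0.  -0.2  0.7] gap 0.0214 j6 0.12 tilt [-0.001  0.   ]
t 7.15 pos [ 0.497  -0.0788  0.1352] tool shift mm [ 1.6 -0.1 11.2] turn 0.0 F [ 0.4 -0.   0.1] gap 0.0212 j6 0.12 tilt [ 0.001 -0.   ]
```

View pics/wrist6z.png

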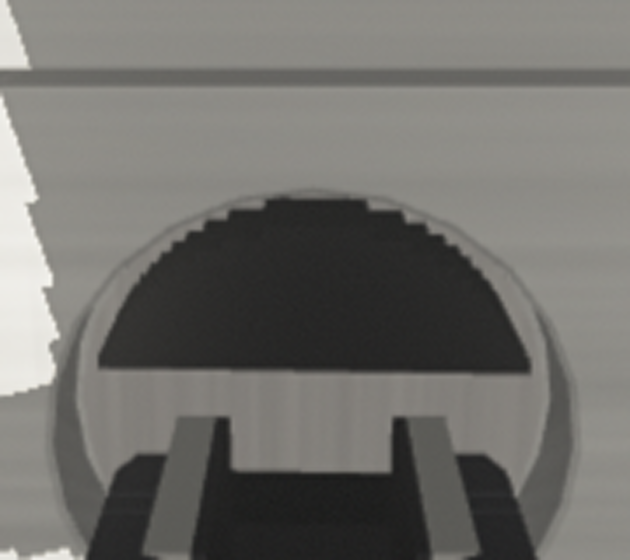

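```bash
python3 - <<'E'
from h import *
from rig import vision,robot
p=np.load("pose.npy")
C=vision.get_calibration("wrist")
z=lambda u,v:(190+u/3.5-.36,140+v/3.5-.36)
s=robot.observe(); print(s["ee_pos"],s["time"])
R=s["ee_rot"]
tool=lambda P:np.round(1000*(R.T@(P-s["ee_pos"])),1)
for dz in [0,.002,.004]:
    print("tip",tool(backproj(C,z(205,417),s["ee_pos"][2]+dz)),tool(backproj(C,z(425,417),s["ee_pos"][2]+dz)))
print("slot near",tool(backproj(C,z(98,368),.124)),tool(backproj(C,z(530,372),.124)))
E
```

```text
[ 0.49695478 -0.07881632  0.13518016] 7.15
tip [  8.9 -14.2  -0. ] [ 8.9 15.  -0. ]
tip [  9.8 -14.   -2. ] [ 9.8 14.8 -2. ]
tip [ 10.7 -13.9  -4. ] [10.7 14.5 -4. ]
slot near [ 11.3 -30.2  11.2] [10.7 30.8 11.2]
```

servo_tool(increments=[[[0,0,0],0.01,0.5],[[0,0,0],0,0.5]])

```text
time: 7.35
ee_pos: [0.4971, -0.0793, 0.1352]
ee_rot: [[-0.958, 0.288, 0.002], [0.288, 0.958, -0.0], [-0.002, 0.0, -1.0]]
wrist_force: [-0.7, -0.0, 0.2]
finger_gap: 0.0215
```

servo_tool(increments=[[[0,0,4],0,0.5],[[0,0,4],0,0.5],[[0,0,2],0,0.5],[[0,0,0],0,0.5]])

```text
time: 7.75
ee_pos: [0.496, -0.0792, 0.1237]
ee_rot: [[-0.958, 0.288, -0.001], [0.288, 0.958, 0.0], [0.001, -0.0, -1.0]]
wrist_force: [-0.4, 0.5, -0.4]
finger_gap: 0.0214
```

servo_tool(increments=[[[0,1,2],0,0.5],[[0,0,2],0,0.5],[[0,0,1],0,0.5],[[0,0,0],0,0.5]])

```text
time: 8.15
ee_pos: [0.4966, -0.0782, 0.1191]
ee_rot: [[-0.958, 0.288, -0.0], [0.288, 0.958, 0.0], [0.0, -0.0, -1.0]]
wrist_force: [0.3, 0.2, 0.6]
finger_gap: 0.0214
```

servo_tool(increments=[[[0,0,1],0,0.5],[[0,0,1],0,0.5],[[0,0,0],0,0.5]])

```text
time: 8.45
ee_pos: [0.4966, -0.0783, 0.1172]
ee_rot: [[-0.958, 0.288, -0.0], [0.288, 0.958, 0.0], [0.0, -0.0, -1.0]]
wrist_force: [0.1, 0.5, 0.4]
finger_gap: 0.0211
```

servo_tool(increments=[[[0,0,2],0,0.5],[[0,0,2],0,0.5],[[0,0,0],0,0.5]])

```text
time: 8.75
ee_pos: [0.4964, -0.0782, 0.1129]
ee_rot: [[-0.958, 0.288, -0.001], [0.288, 0.958, 0.0], [0.001, -0.0, -1.0]]
wrist_force: [-0.6, -0.6, -0.6]
finger_gap: 0.0216
```

servo_tool(increments=[[[0,0,2],0,0.5],[[0,0,1],0,0.5],[[0,0,0],0,0.5]])

```text
time: 9.05
ee_pos: [0.4966, -0.0783, 0.1101]
ee_rot: [[-0.958, 0.288, -0.0], [0.288, 0.958, 0.0], [0.0, -0.0, -1.0]]
wrist_force: [-0.6, 0.0, 1.2]
finger_gap: 0.0213
```

```bash
python3 - <<'E'
from h import *
import cv2
from rig import vision,robot
p=np.load("pose.npy")
to(w(p[:3],[[-.055,0,.106]])[0],np.pi/2+p[2])
a=vision.camera("side")[95:275,180:340,::-1]; cv2.imwrite("pics/side7z.png",cv2.resize(a,None,fx=3.3,fy=3.3,interpolation=cv2.INTER_CUBIC))
a=vision.camera("wrist")[140:300,190:370,::-1]; cv2.imwrite("pics/wrist7z.png",cv2.resize(a,None,fx=3.5,fy=3.5,interpolation=cv2.INTER_CUBIC))
to(w(p[:3],[[-.055,0,.106]])[0],np.pi/2+p[2])
E
```

```text
t 9.05 pos [ 0.4966 -0.0783  0.1101] tool shift mm [ 1.1 -0.5  4.1] turn -0.011 F [-0.6  0.   1.2] gap 0.0213 j6 0.14 tilt [-0.  0.]
t 9.15 pos [ 0.4967 -0.0783  0.1103] tool shift mm [ 1.2 -0.5  4.3] turn -0.011 F [0.1 0.3 0.2] gap 0.0212 j6 0.14 tilt [-0.  0.]
```

View pics/wrist7z.png

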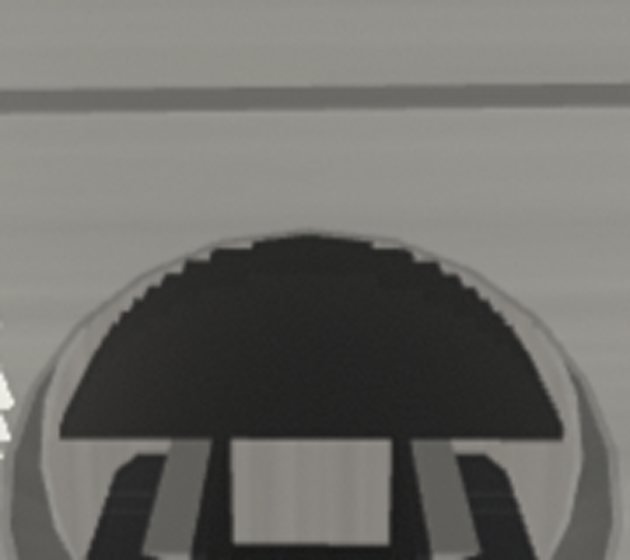

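View pics/side7z.png

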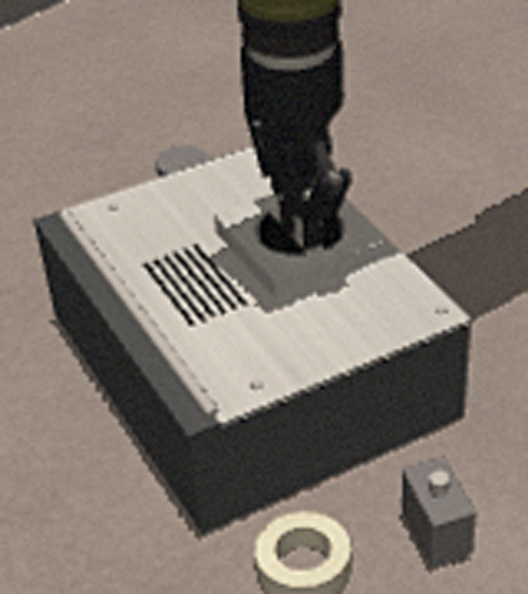

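The wrist and side views show both fingertips in the slot, with no contact force. I'll start turning.

servo_tool(increments=[[[0,0,0],0.06,0.5],[[0,0,0],0.06,0.5],[[0,0,0],0.06,0.5],[[0,0,0],0.06,0.5],[[0,0,0],0.06,0.5]])

```text
time: 9.65
ee_pos: [0.4964, -0.0779, 0.1103]
ee_rot: [[-0.829, 0.559, -0.001], [0.559, 0.829, 0.001], [0.001, 0.0, -1.0]]
wrist_force: [-0.4, 0.4, 0.5]
finger_gap: 0.0213
```

servo_tool(increments=[[[0,0,0],0.06,0.5],[[0,0,0],0.06,0.5],[[0,0,0],0.06,0.5],[[0,0,0],0.06,0.5],[[0,0,0],0.06,0.5]])

```text
time: 10.15
ee_pos: [0.4965, -0.078, 0.1103]
ee_rot: [[-0.627, 0.779, -0.001], [0.779, 0.627, 0.001], [0.001, -0.0, -1.0]]
wrist_force: [-0.4, -0.2, -0.1]
finger_gap: 0.0215
```

```bash
python3 - <<'E'
from h import *
import cv2
from rig import vision,robot
p=np.load("pose.npy")
to(w(p[:3],[[-.055,0,.106]])[0],np.pi/2+p[2]); print(robot.observe()["torque"])
a=vision.camera("wrist")[140:300,190:370,::-1]; cv2.imwrite("pics/wrist8z.png",cv2.resize(a,None,fx=3.5,fy=3.5,interpolation=cv2.INTER_CUBIC))
E
```

```text
t 10.15 pos [ 0.4965 -0.078   0.1103] tool shift mm [ 0.3 -1.1  4.3] turn -0.612 F [-0.4 -0.2 -0.1] gap 0.0215 j6 0.74 tilt [-0.001  0.001]
[0.17202065 0.02980705 0.16314232]
```

View pics/wrist8z.png

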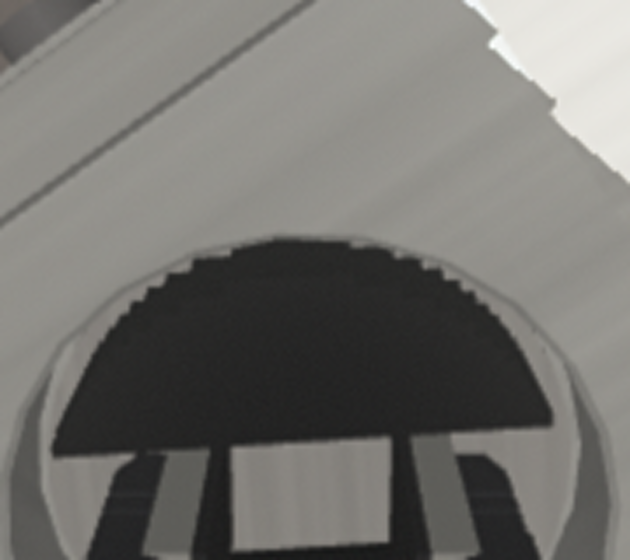

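The wrist view shows the fastener following about 0.06 rad behind, with a moment of about 0.16 Nm. I'll continue.

servo_tool(increments=[[[0,0,0],0.07,0.5],[[0,0,0],0.07,0.5],[[0,0,0],0.07,0.5],[[0,0,0],0.07,0.5],[[0,0,0],0.07,0.5]])

```text
time: 10.7
ee_pos: [0.4965, -0.0781, 0.1103]
ee_rot: [[-0.322, 0.947, -0.0], [0.947, 0.322, 0.0], [0.0, -0.0, -1.0]]
wrist_force: [-0.0, 0.8, -0.5]
finger_gap: 0.0215
```

servo_tool(increments=[[[0,0,0],0.07,0.5],[[0,0,0],0.07,0.5],[[0,0,0],0.07,0.5],[[0,0,0],0.07,0.5],[[0,0,0],0.07,0.5]])

```text
time: 11.2
ee_pos: [0.4965, -0.0782, 0.1103]
ee_rot: [[0.022, 1.0, -0.0], [1.0, -0.022, 0.0], [0.0, -0.0, -1.0]]
wrist_force: [-0.3, 1.1, 0.1]
finger_gap: 0.0213
```

servo_tool(increments=[[[0,0,0],0.07,0.5],[[0,0,0],0.07,0.5],[[0,0,0],0.07,0.5],[[0,0,0],0.04,0.5]])

```text
time: 11.6
ee_pos: [0.4965, -0.0782, 0.1103]
ee_rot: [[0.268, 0.963, -0.0], [0.963, -0.268, 0.0], [0.0, -0.0, -1.0]]
wrist_force: [-0.3, 0.6, 0.5]
finger_gap: 0.0216
```

```bash
python3 - <<'E'
from h import *
import cv2
from rig import vision,robot
p=np.load("pose.npy")
to(w(p[:3],[[-.055,0,.106]])[0],np.pi/2+p[2]); print(robot.observe()["torque"])
a=vision.camera("wrist")[140:300,190:370,::-1]; cv2.imwrite("pics/wrist9z.png",cv2.resize(a,None,fx=3.5,fy=3.5,interpolation=cv2.INTER_CUBIC))
E
```

```text
t 11.6 pos [ 0.4965 -0.0782  0.1103] tool shift mm [-0.5 -1.   4.3] turn -1.561 F [-0.3  0.6  0.5] gap 0.0216 j6 1.69 tilt [-0.  0.]
[0.01520164 0.07169923 0.14325161]
```

View pics/wrist9z.png

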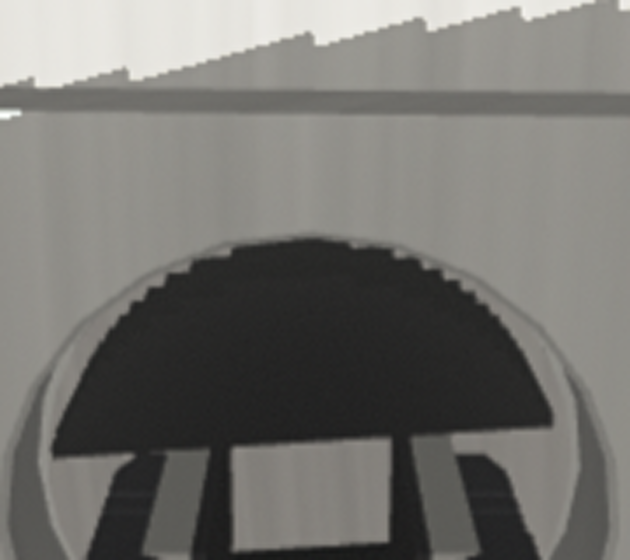

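The tool is at 1.56 rad and the slot lags it by about 0.065, so I'll turn on until the moment jumps at the stop.

servo_tool(increments=[[[0,0,0],0.03,0.5],[[0,0,0],0.03,0.5],[[0,0,0],0.02,0.5],[[0,0,0],0,0.5]])

```text
time: 12.05
ee_pos: [0.4966, -0.0783, 0.1103]
ee_rot: [[0.344, 0.939, -0.0], [0.939, -0.344, 0.0], [-0.0, -0.0, -1.0]]
wrist_force: [-1.3, -0.8, 0.4]
finger_gap: 0.0216
```

```bash
python3 - <<'E'
from h import *
from rig import robot
p=np.load("pose.npy")
to(w(p[:3],[[-.055,0,.106]])[0],np.pi/2+p[2]); print(robot.observe()["torque"])
E
```

```text
t 12.05 pos [ 0.4966 -0.0783  0.1103] tool shift mm [-0.6 -1.   4.3] turn -1.641 F [-1.3 -0.8  0.4] gap 0.0216 j6 1.77 tilt [-0.  0.]
[0.02435104 0.27613784 0.12537848]
```

servo_tool(increments=[[[0,0,0],0.02,0.5],[[0,0,0],0.02,0.5],[[0,0,0],0,0.5]])

```text
time: 12.35
ee_pos: [0.4966, -0.0782, 0.1103]
ee_rot: [[0.38, 0.925, -0.0], [0.925, -0.38, -0.0], [-0.0, -0.0, -1.0]]
wrist_force: [-2.1, 0.7, 0.5]
finger_gap: 0.0212
```

```bash
python3 - <<'E'
from h import *
from rig import robot
p=np.load("pose.npy")
to(w(p[:3],[[-.055,0,.106]])[0],np.pi/2+p[2]); print(robot.observe()["torque"])
E
```

```text
t 12.35 pos [ 0.4966 -0.0782  0.1103] tool shift mm [-0.7 -1.   4.3] turn -1.68 F [-2.1  0.7  0.5] gap 0.0212 j6 1.8 tilt [-0. -0.]
[0.05242605 0.38534534 0.86040186]
```

The moment rose from about 0.14 to 0.86 Nm, so the fastener is on its stop. I'll relax the turn within the play and withdraw straight up.

servo_tool(increments=[[[0,0,0],0,0.5],[[0,0,0],-0.04,0.5],[[0,0,0],-0.04,0.5],[[0,0,0],0,0.5]])

```text
time: 12.75
ee_pos: [0.4974, -0.0785, 0.1104]
ee_rot: [[0.308, 0.952, 0.001], [0.952, -0.308, -0.0], [0.0, 0.001, -1.0]]
wrist_force: [-0.4, -0.2, 0.4]
finger_gap: 0.0213
```

servo_tool(increments=[[[0,0,-5],0,0.5],[[0,0,-10],0,0.5],[[0,0,-20],0,0.5],[[0,0,-40],0,0.5],[[0,0,-40],0,0.5]])

```text
time: 13.25
ee_pos: [0.4963, -0.0783, 0.2269]
ee_rot: [[0.307, 0.952, -0.001], [0.952, -0.307, 0.0], [-0.0, -0.001, -1.0]]
wrist_force: [1.2, -0.5, 0.5]
finger_gap: 0.021
```

servo_tool(increments=[[[-45,0,0],0,0.5],[[-45,0,0],0,0.5],[[-45,0,0],0,0.5],[[-45,0,0],0,0.5],[[-45,0,0],0,0.5]])

```text
time: 13.75
ee_pos: [0.4275, -0.2943, 0.2266]
ee_rot: [[0.307, 0.952, 0.002], [0.952, -0.307, -0.001], [-0.0, 0.002, -1.0]]
wrist_force: [0.1, -0.5, 0.9]
finger_gap: 0.0214
```

```bash
python3 - <<'E'
from h import *
import cv2
from rig import vision
p=np.load("pose.npy")
to([.5,-.078,.2],0)
a=vision.camera("top")[150:310,225:440,::-1]; cv2.imwrite("pics/top10z.png",cv2.resize(a,None,fx=3.7,fy=3.7,interpolation=cv2.INTER_CUBIC))
a=vision.camera("side")[95:275,180:340,::-1]; cv2.imwrite("pics/side10z.png",cv2.resize(a,None,fx=3.3,fy=3.3,interpolation=cv2.INTER_CUBIC))
E
```

```text
t 13.75 pos [ 0.4275 -0.2943  0.2266] tool shift mm [228.1   2.6  26.5] turn -0.312 F [ 0.1 -0.5  0.9] gap 0.0214 j6 1.28 tilt [ 0.002 -0.001]
```

View pics/top10z.png

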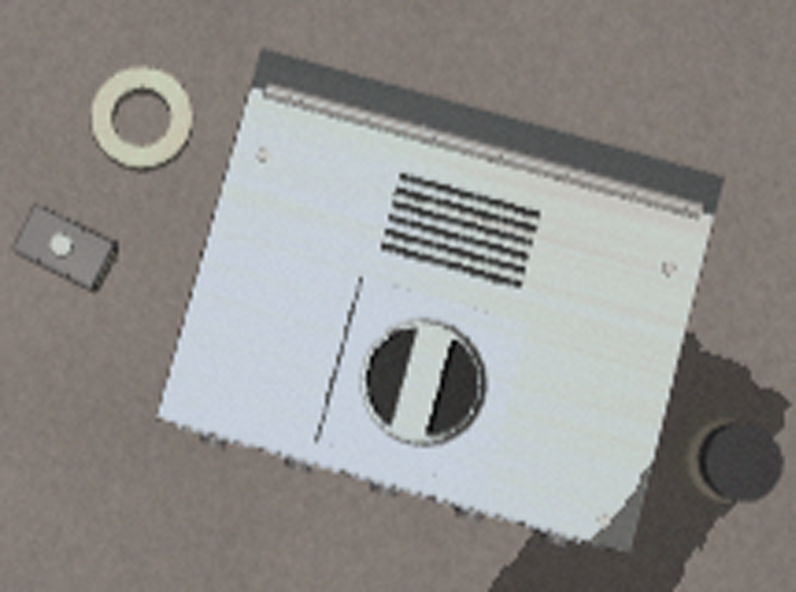

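View pics/side10z.png

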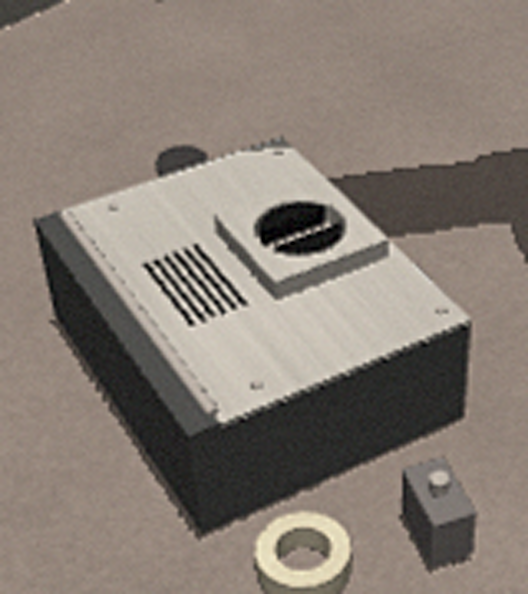

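The top view shows the slot at (423,382) parallel to case x, so it is locked. The panel is flat, and the jar, tape and module are where they were. The arm is clear, so I'm handing in.

```bash
python3 -c "
from rig import job_done; print(job_done())"
```

```text
the job is handed in; nothing more can be done
None
```

The panel is shut and locked, and the job is handed in at about 14 s of the 48 s allowed.

- **Shutting:** I pushed the panel down beside the bezel with closed fingertips. It stopped at its shut height of 106 mm, under about 20 N.
- **Locking:** I set the part-open fingertips in the slot and turned clockwise to 1.68 rad of tool turn. The moment rose from about 0.14 to 0.86 Nm, which is the hard stop. I then backed the turn off within the play and withdrew upward.
- **Last checks:** In the final top view the slot runs parallel to the bezel edge along the case's x, and the panel is flat. The jar, tape and module are unmoved, the arm is well clear, and the wrist force is about zero.
- **Disagreement:** The top and wrist cameras put the slot centre about 3 mm apart, roughly within their stated accuracy. I used the middle value, and the fingertips went in without contact force.

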